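# Wind down the busbar clamp's crank nut and lock it with its pin

### The arm

A 6-joint arm with a two-finger parallel gripper is mounted at the origin on the work surface. World frame = base frame: x ahead of the robot, y to its left, z up, the work surface at z = 0. Lengths are in m, angles in rad, forces in N, time in s.
With the tool pointing down it reaches from about 0.35 to 0.975 m from the base axis. Payload 4.9 kg.
Tool frame: the origin (TCP) lies on the mounting face of the last link; the fingertips stand 173 mm ahead of it and the grasp point (between the pads) lies 155 mm ahead of it; z points along the fingers, y is the direction in which the jaws open and shut (so a half turn about z gives the same grasp; the last joint's range is limited). The gripper opens to 85 mm and grips with 20 to 120 N. Pads are 22 mm wide; open, the fingers measure 114 mm over their backs; the gripper's body (76 mm by 85 mm) begins 54 mm behind the grasp point. The pads swing forward as they close: fully open they stand 13 mm farther back than shut.
Start: joints at [-1.446, 0.053, 1.613, -0, 1.476, -0.119], TCP at [0.151, -0.607, 0.405] pointing down, gripper open.
Joint ranges: [-3.01, 3.01], [-1.01, 2.22], [0.06, 2.58], [-1.02, 4.17], [0.09, 2.62], [-3.14, 3.14]. Speed limits (rad/s): [2.57, 2.57, 3.14, 3.14, 3.14, 3.14].

### API

Orientations are given as a unit quaternion [w, x, y, z].
In Python, from plant import manip gives the robot as it stands.
- The arm moves only by the tool play_rows, never from a script. Its argument "increments" is a list of rows, each an object with "offset": the shift along the tool's x, y, z in mm, a list of three; "twist": the turn about the tool's z in rad; "grip": the opening, from 0 (shut) to 1 (fully open). In form: [{"offset": [dx, dy, dz], "twist": twist, "grip": grip}, ...]. A call has 1 to 5 rows; each row is the pose to reach, as a shift and turn from the pose commanded when the call began, along the tool's axes at that moment; what a row does not reach only later rows make up. A row lasts 1/12 s, in which the tool goes at most 41.7 mm and 7.16 degrees, less where a joint would pass 70% of its speed; a pose out of reach is approached as far as the arm can. A call with a gripper value outside its range is refused whole. The fingers move at their own pace and stop on an object; the grip force is fixed at half the most. Time passes only in rows, so rows that repeat a pose let the fingers close. It gives the time, the measured TCP pose, the force and the opening at its end, in the units of the state.
- manip.state(): the state, without advancing time (a new reading comes with each control period).
- manip.grab_frame(name): name is "scene" or "top" or "wrist"; returns the picture (480x640x3 uint8, blue, green, red); there is no depth.
- manip.get_calibration(name): a dict with "fx", "fy", "cx", "cy" (pixels), "T" (4x4, takes a point from camera to world coordinates). Camera axes: x right, y down, z forward; pixel columns grow to the right and rows downward; lengths in m; the calibration is good to about 2 mm. A picture is of the moment at which its call begins: read the wrist's pose just before it. get_calibration takes no time and is no camera call; for the wrist camera it gives the pose at the moment of the call.
- manip.job_done(): hands the job in, once; it reports no verdict.
Trained networks look in the newest picture that a camera, given by its name, has taken for a name from the list of things; names that differ only in an ending like _2 or _b are one class to them, and where a whole thing is asked for, a point or a joint stands for the part that bears it (a point fixed in the world has none). Each returns a list of dicts, best first, with "p" (0 to 1); they miss things now and then, are a little off and sometimes report something else, mostly with a low value. They report only what shows in the picture. A call takes as long as a camera call. They do not tell look-alikes from the thing itself.
- manip.boxes_of(query, camera): "xyz" ([x, y, z] in m, in the coordinates of the camera as it stood for that picture, good to about 4 mm: the middle of the surface that is visible of it).
- manip.tip_of(query, camera): "xyz" ([x, y, z] in m, in the coordinates of the camera as it stood for that picture, good to about 4 mm: a listed point, or the origin of a listed thing).
The state is a dict: "time": time; "joint_pos": joint angles; "joint_vel": joint speeds; "joint_efforts": joint torques, N m; "tool_pos": TCP position; "tool_rot": TCP orientation; "contact_force": force on the tool from outside, world axes, zero at the start; "ft_torque": the same for the moment, N m; "gripper_width": opening from 0.0 (shut) to 1.0 (fully open).
Only numpy, scipy, OpenCV 4.12 (cv2) and the standard library are available. Lean on these libraries where they do the work, as an engineer would, in place of code of your own. Each camera call takes 0.05 s, during which the arm holds its last target. There are 200 camera calls.

### The job

Wind the crank nut on the busbar clamp down its stud, clockwise seen from above, until the slot across its top lines up with the cross hole in the stud with the hole standing clear in the slot (the last line-up before the nut bottoms). Then take the locking pin from its rest, push it through slot and hole until its nose stands well out of the far side and its handle is close to the nut, and let go. Leave the other things on the bench where they are.

Things in the scene. Friction and masses are not known exactly. Their poses are not given: they have to be found in the camera images.
- clamp: The busbar clamp, fixed to the bench, in a different place and yaw each time: plate 110 (x) x 120 (y) mm, grey block, two copper bars 150 mm long along x, steel cap up to 36 mm above the bench; in its middle a fixed upright steel stud, 30 mm diameter, top 112 mm above the bench, carrying the crank nut. Origin on the bench under the stud, z up the stud.
- hole (a point): Centre of the cross hole in the stud, 68 mm above the bench; same axes as the clamp, y along the hole. The hole is 14 x 14 mm and goes right through: the pin may enter from either side. The nut covers it until it is wound down.
- nut (a joint): Turn of the crank nut about the stud, rad, counter-clockwise from above positive. 0 = home: slot lined up with the hole, hole clear. It starts 1.1 to 1.95 turns up; it drops 14 mm per clockwise turn, bottoms at -0.6, takes about 0.1 N m and stays where it is left. At half a turn the slot is parallel to the hole but 7 mm too high for the pin.
- nut_slot (a point): Centre of the floor of the slot across the nut's top; turns with the nut, y along the slot, x along the crank arm. Slot 14 mm wide, 17 mm deep, 48 mm long; floor 7 mm below the hole's centre when home. The nut is plain steel, six-sided, 56 mm across flats, 39 mm high, underside 38 mm above the bench when home; a 20 mm wide arm sticks out square to the slot.
- knob (a point): Middle of the upright black crank knob at the end of the nut's arm: 22 mm diameter, 48 mm high, 70 mm from the stud's axis. It spins freely on its own pin (its yaw means nothing), so a gripper can hold it and go round without turning. At nut = q it stands in direction q from the clamp's +x axis. 82 mm above the bench when home; its foot is 26 mm below its middle, the arm 2 mm below that.
- pin: Loose locking pin, 0.08 kg: round steel shank 10 mm diameter, 82 mm long, last 12 mm tapered to 4 mm; black handle 46 mm long, 16 mm wide, from 8 mm above to 16 mm below the axis. Origin on the axis at the shoulder between them; +y along the shank to the nose, handle from y = 0 to -46 mm. It starts level in the rest, axis 51 mm above the bench, handle free on both sides.
- pin_nose (a point): Tip of the pin's shank, 82 mm from its origin along +y.
- rest: Fixed aluminium pin rest: foot 70 x 100 x 8 mm, two notched supports 34 mm wide, 8 mm thick at y = -25 and +35 mm, notch 12 mm wide, floor 46 mm and top 56 mm above the bench. Origin on the bench under its middle, y along the lying pin, whose shoulder is at y = -34 mm, so the handle is clear of the supports. Clamp and rest may swap sides.
- screwdriver: bystander: screwdriver with red handle, lying between the clamp and the rest (leave alone)
- wrench: bystander: steel spanner lying near the robot (leave alone)
- breaker: bystander: loose three-pole circuit breaker, 75 x 54 x 75 mm (leave alone)
- contactor: bystander: loose contactor, black and grey block, 80 x 45 x 85 mm (leave alone)
- rail_piece: bystander: 160 mm offcut of steel mounting rail (leave alone)
- collar: bystander: steel ring 48 mm across, 12 mm high (leave alone)
- insulator: bystander: grey ribbed stand-off insulator, 40 mm across, 45 mm high, upright (leave alone)
Not all that is in view belongs to the job. Leave any yellow look-alike of the clamp alone. What is shaped like the pin but red is not meant.

How it is judged:
By the outcome, as a careful person would: the job done as asked, in the order asked, and still so for the second after the job is handed in, with the robot touching nothing.
It also fails if it takes over 72 s, if anything falls off the work surface, if the arm or the gripper's body presses on something with over 40 N, if the wrist force passes 120 N, or if a joint passes its speed limit or range.

## Working session

There is one attempt and no reset: what is moved stays moved. The work goes in short steps, Python scripts to look and compute and a tool call to move; the robot and the scene stay as the last step left them, time stands still between calls to the robot, and variables do not carry over. Pictures are saved under pics/ and viewed, about 8 in all and at most 12, crops included, and the job is handed in when it is done.

Besides the shell and the picture viewer there is one more tool, called after "Request:" as name(argument=value, ...) on one line, values as JSON. play_rows: Moves the arm, as the interface text tells. Its arguments: {"type":"object","properties":{"increments":{"type":"array"}},"required":["increments"]}

```bash
mkdir -p pics; ls
python3 - <<'E'
from plant import manip
import cv2,numpy as np
s=manip.state();print({k:np.round(v,3).tolist() for k,v in s.items()})
a=manip.grab_frame("scene");b=manip.grab_frame("top")
cv2.imwrite("pics/scene.png",a);cv2.imwrite("pics/top.png",b)
for c in("scene","top"):
  K=manip.get_calibration(c);T=np.array(K["T"]);print(c,K["fx"],np.round(T,3).tolist())
  for q in("clamp","knob","nut_slot","pin","pin_nose","rest","hole"):
    for d in manip.tip_of(q,c)[:3]:
      print(c,q,round(d["p"],2),np.round(T[:3,:3]@d["xyz"]+T[:3,3],3))
E
```

```text
pics
{'time': 0.0, 'joint_pos': [-1.446, 0.053, 1.614, 0.0, 1.476, -0.119], 'joint_vel': [0.001, -0.0, 0.001, 0.001, 0.0, 0.002], 'joint_efforts': [0.003, -39.368, -37.017, 0.0, 0.007, -0.0], 'tool_pos': [0.151, -0.606, 0.403], 'tool_rot': [-0.001, 0.993, 0.122, 0.0], 'contact_force': [0.426, 0.362, -0.448], 'ft_torque': [-0.004, 0.026, 0.031], 'gripper_width': 0.998}
scene 524.7760189775653 [[0.743, 0.393, -0.542, 1.091], [0.669, -0.433, 0.604, -0.608], [0.003, -0.811, -0.585, 0.679], [0.0, 0.0, 0.0, 1.0]]
scene clamp 0.94 [0.539 0.392 0.004]
scene clamp 0.92 [0.579 0.191 0.001]
scene knob 0.77 [0.646 0.17  0.109]
scene knob 0.53 [0.601 0.397 0.081]
scene nut_slot 0.91 [0.578 0.186 0.086]
scene nut_slot 0.83 [0.536 0.39  0.064]
scene pin 0.85 [ 0.569 -0.224  0.051]
scene pin 0.84 [ 0.625 -0.378  0.006]
scene pin_nose 0.9 [ 0.592 -0.144  0.051]
scene pin_nose 0.65 [ 0.56  -0.325  0.004]
scene pin_nose 0.35 [ 0.459 -0.002  0.002]
scene rest 0.89 [ 0.578 -0.19   0.005]
scene rest 0.43 [0.58  0.185 0.001]
scene hole 0.74 [0.577 0.186 0.064]
top 507.675007829872 [[0.031, -0.973, 0.227, 0.298], [-1.0, -0.03, 0.008, -0.009], [-0.001, -0.227, -0.974, 1.138], [0.0, 0.0, 0.0, 1.0]]
top clamp 0.85 [ 0.532  0.392 -0.   ]
top clamp 0.72 [ 0.578  0.185 -0.003]
top knob 0.74 [ 0.381  0.041 -0.001]
top knob 0.65 [0.647 0.168 0.107]
top knob 0.63 [0.602 0.393 0.084]
top nut_slot 0.78 [0.574 0.19  0.084]
top nut_slot 0.66 [0.535 0.393 0.059]
top pin 0.74 [ 0.564 -0.223  0.05 ]
top pin 0.69 [ 0.621 -0.382  0.009]
top pin 0.44 [0.574 0.188 0.084]
top pin_nose 0.84 [ 0.591 -0.146  0.045]
top pin_nose 0.69 [ 0.562 -0.327  0.002]
top rest 0.78 [ 0.579 -0.189 -0.003]
top hole 0.67 [0.536 0.39  0.063]
top hole 0.64 [0.578 0.186 0.066]
top hole 0.55 [0.574 0.188 0.086]
```

View pics/scene.png

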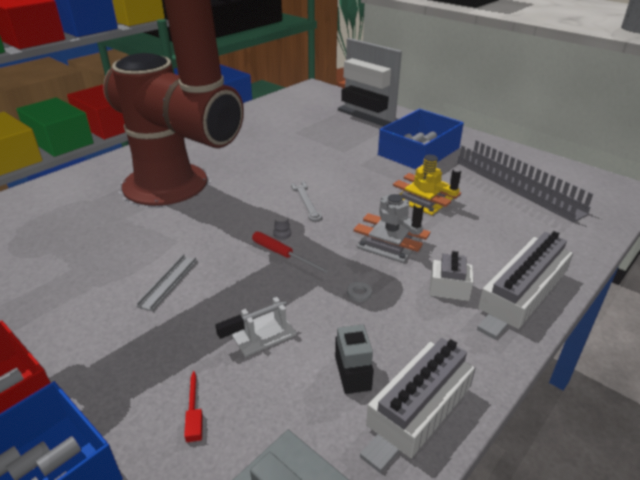

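View pics/top.png

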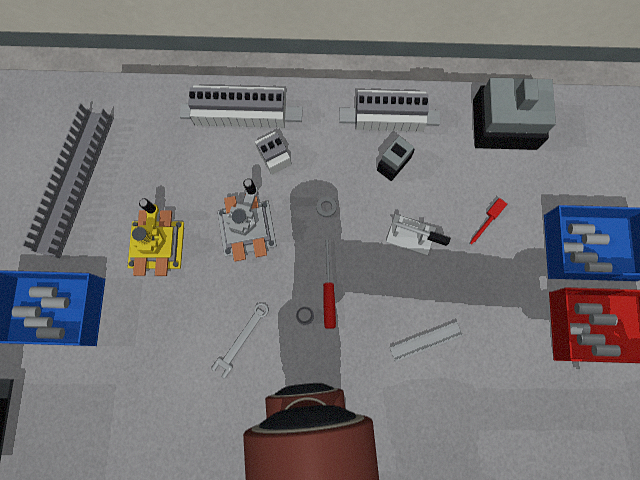

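The scene view shows the grey clamp at about (393,225) and its yellow look-alike at (430,190). The pin with the black handle lies in the rest at (255,322), and a red pin-shaped thing is at (193,405). The grey clamp and the black-handled pin fit the description. I'll confirm both from the wrist camera.

```bash
cat > h.py <<'E'
from plant import manip
import cv2,numpy as np
from scipy.spatial.transform import Rotation as R
def tool():
    s=manip.state();q=s["tool_rot"];return np.array(s["tool_pos"]),R.from_quat([q[1],q[2],q[3],q[0]]).as_matrix()
def to_world(K,x):
    T=np.array(K["T"]);return T[:3,:3]@np.array(x)+T[:3,3]
def proj(K,X):
    T=np.linalg.inv(np.array(K["T"]));c=T[:3,:3]@np.array(X)+T[:3,3]
    return np.array([K["fx"]*c[0]/c[2]+K["cx"],K["fy"]*c[1]/c[2]+K["cy"]])
def off(X):  # mm in current tool axes to move TCP to X
    p,r=tool();return np.round(r.T@(np.array(X)-p)*1e3,1)
def yaw():
    p,r=tool();return np.arctan2(r[1,0],r[0,0])
def rep():
    s=manip.state();print("t %.2f"%s["time"],"tcp",np.round(s["tool_pos"],4),"yaw %.3f"%yaw(),"F",np.round(s["contact_force"],1),"w %.3f"%s["gripper_width"],"q",np.round(s["joint_pos"],2))
E
python3 - <<'E'
from h import *
rep();p,r=tool();K=manip.get_calibration("wrist");T=np.array(K["T"])
print(K["fx"],K["cx"],K["cy"]);print(np.round(r.T@(T[:3,3]-p),3),np.round(r.T@T[:3,:3],3).tolist())
for X in([.578,-.22,.40],[.577,.187,.40],[.63,.187,.40]):print(off(X))
a=cv2.imread("pics/scene.png")[150:270,330:490];b=cv2.imread("pics/scene.png")[280:450,160:320]
cv2.imwrite("pics/crop.png",np.hstack([cv2.resize(a,(480,360)),cv2.resize(b,(320,360))]))
E
```

```text
t 0.80 tcp [ 0.1509 -0.6065  0.4048] yaw 0.244 F [-0.6  0.2 -0.4] w 1.003 q [-1.45  0.05  1.61 -0.    1.48 -0.12]
341.4698142955622 321.18439210092305 243.63532105795912
[0.067 0.001 0.032] [[-0.001, -0.966, -0.26], [1.0, -0.001, 0.0], [-0.001, -0.26, 0.966]]
[ 507.8 -272.     4.7]
[ 605.1 -667.2    4.7]
[ 656.5 -654.4    4.7]
```

View pics/crop.png

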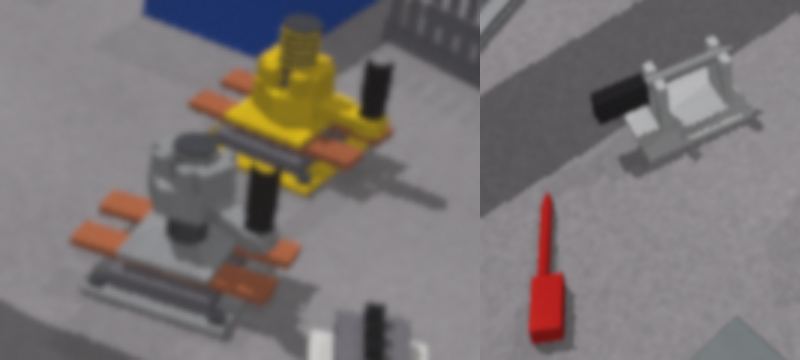

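The crop confirms it: the grey steel nut and clamp are at left-centre, in front of the yellow one, and the black-handled pin is in the rest with the red one below it. Next I move over the rest and look.

Request:
play_rows(increments=[{"offset": [34, -18, 0], "twist": 0, "grip": 1}, {"offset": [68, -36, 0], "twist": 0, "grip": 1}, {"offset": [102, -54, 0], "twist": 0, "grip": 1}, {"offset": [136, -72, 0], "twist": 0, "grip": 1}, {"offset": [170, -90, 0], "twist": 0, "grip": 1}])

```text
time: 1.22
tool_pos: [0.295, -0.4768, 0.4048]
tool_rot: [0.0, 0.993, 0.121, 0.0]
contact_force: [-0.3, 0.3, 0.5]
gripper_width: 1.004
```

Request:
play_rows(increments=[{"offset": [34, -18, 0], "twist": 0, "grip": 1}, {"offset": [68, -36, 0], "twist": 0, "grip": 1}, {"offset": [102, -54, 0], "twist": 0, "grip": 1}, {"offset": [136, -72, 0], "twist": 0, "grip": 1}, {"offset": [170, -90, 0], "twist": 0, "grip": 1}])

```text
time: 1.63
tool_pos: [0.4385, -0.3482, 0.405]
tool_rot: [0.0, 0.993, 0.122, 0.0]
contact_force: [0.2, 0.3, 0.0]
gripper_width: 1.0
```

Request:
play_rows(increments=[{"offset": [34, -18, 0], "twist": 0, "grip": 1}, {"offset": [68, -36, 0], "twist": 0, "grip": 1}, {"offset": [102, -54, 0], "twist": 0, "grip": 1}, {"offset": [136, -72, 0], "twist": 0, "grip": 1}, {"offset": [170, -90, 0], "twist": 0, "grip": 1}])

```text
time: 2.05
tool_pos: [0.5818, -0.2197, 0.4049]
tool_rot: [0.0, 0.993, 0.122, 0.0]
contact_force: [0.4, -1.3, -0.1]
gripper_width: 0.998
```

```bash
cat >> h.py <<'E'
def look(name,qs,ask=("tip_of",)):
    K=manip.get_calibration("wrist");im=manip.grab_frame("wrist");cv2.imwrite("pics/%s.png"%name,im)
    for f in ask:
        for q in qs:
            for d in getattr(manip,f)(q,"wrist")[:2]:
                X=to_world(K,d["xyz"]);print(f[:3],q,round(d["p"],2),np.round(X,4),"px",np.round(proj(K,X)))
    return K,im
E
python3 - <<'E'
from h import *
rep();look("rest1",["pin","pin_nose","rest"]);print(off([.577,.187,.40]))
E
```

```text
t 2.05 tcp [ 0.5818 -0.2197  0.4049] yaw 0.244 F [ 0.4 -1.3 -0.1] w 0.998 q [-0.48  0.05  1.62 -0.    1.48  0.85]
tip pin 0.63 [ 0.5653 -0.2237  0.0489] px [320. 240.]
tip pin 0.58 [ 0.6232 -0.379   0.0091] px [473. 214.]
tip pin_nose 0.97 [ 0.5958 -0.1444  0.0467] px [247. 190.]
tip pin_nose 0.91 [ 0.5585 -0.3246  0.0059] px [406. 257.]
tip rest 0.64 [ 0.5776 -0.19    0.0009] px [293. 212.]
[  95.2 -396.3    4.4]
```

Request:
play_rows(increments=[{"offset": [10, -38, 0], "twist": 0, "grip": 1}, {"offset": [20, -76, 0], "twist": 0, "grip": 1}, {"offset": [30, -114, 0], "twist": 0, "grip": 1}, {"offset": [40, -152, 0], "twist": 0, "grip": 1}, {"offset": [50, -190, 0], "twist": 0, "grip": 1}])

```text
time: 2.67
tool_pos: [0.5824, -0.0248, 0.4049]
tool_rot: [0.0, 0.993, 0.12, 0.0]
contact_force: [-0.5, -0.3, -0.7]
gripper_width: 0.996
```

Request:
play_rows(increments=[{"offset": [10, -38, 0], "twist": 0, "grip": 1}, {"offset": [20, -76, 0], "twist": 0, "grip": 1}, {"offset": [30, -114, 0], "twist": 0, "grip": 1}, {"offset": [40, -152, 0], "twist": 0, "grip": 1}, {"offset": [50, -190, 0], "twist": 0, "grip": 1}])

```text
time: 3.08
tool_pos: [0.5855, 0.1718, 0.405]
tool_rot: [0.0, 0.993, 0.12, 0.0]
contact_force: [0.5, -0.3, 0.3]
gripper_width: 0.997
```

Run:
```python
from h import *
rep();look("clamp1",["clamp","knob","nut_slot","hole","breaker","collar","screwdriver"])
```

```text
t 3.08 tcp [0.5855 0.1718 0.405 ] yaw 0.242 F [ 0.5 -0.3  0.3] w 0.997 q [ 0.16  0.02  1.65 -0.    1.48  1.49]
tip clamp 0.85 [5.814e-01 1.829e-01 2.000e-04] px [310. 216.]
tip clamp 0.16 [ 3.366e-01 -2.250e-01  2.000e-04] px [560. 458.]
tip knob 0.83 [0.6481 0.171  0.1059] px [341. 161.]
tip knob 0.65 [0.6091 0.3948 0.0835] px [ 60. 140.]
tip nut_slot 0.93 [0.5795 0.1863 0.0873] px [302. 235.]
tip nut_slot 0.75 [0.5372 0.3962 0.0606] px [ 73. 219.]
tip hole 0.62 [0.5333 0.3934 0.0679] px [ 71. 226.]
tip hole 0.18 [0.3812 0.0486 0.0018] px [376. 391.]
tip breaker 0.89 [ 0.7607  0.1384 -0.0018] px [395.  52.]
tip collar 0.85 [ 6.413e-01  7.500e-03 -1.000e-04] px [478. 201.]
tip screwdriver 0.64 [ 0.4582 -0.0082 -0.0022] px [437. 347.]
tip screwdriver 0.63 [ 0.3365 -0.222  -0.0017] px [557. 457.]
```

View pics/clamp1.png

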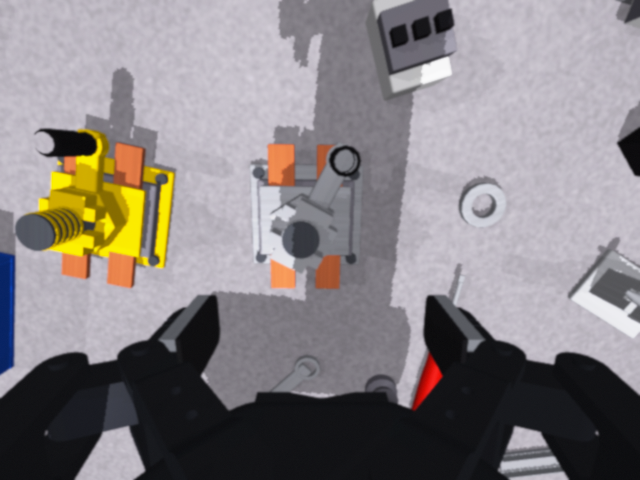

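The grey clamp's stud is at (301,239) and its knob at (344,161), with the copper bars running almost straight up the picture. The yellow clamp on the left is clear of the job. Next I measure the yaw and the axis by pixels.

```bash
cat >> h.py <<'E'
def back(K,px,z):
    px=np.atleast_2d(np.array(px,float));T=np.array(K["T"])
    d=np.c_[(px[:,0]-K["cx"])/K["fx"],(px[:,1]-K["cy"])/K["fy"],np.ones(len(px))]@T[:3,:3].T
    return T[:3,3]+d*((z-T[2,3])/d[:,2])[:,None]
E
python3 - <<'E'
from h import *
K=manip.get_calibration("wrist");im=cv2.imread("pics/clamp1.png")
print(back(K,[301,239],.112).round(4),back(K,[344,160],.130).round(4))
b,g,r=[im[...,i].astype(int) for i in range(3)]
m=((r-b>60)&(r-g>35)&(r>110)).astype(np.uint8);m[:,:230]=0;m[:,380:]=0;m[300:]=0
n,l,s,c=cv2.connectedComponentsWithStats(m);
for i in range(1,n):
  if s[i,4]>60:
    ys,xs=np.where(l==i);rows=[y for y in range(ys.min()+3,ys.max()-2)]
    L=np.array([[xs[ys==y].min()-.5,y] for y in rows]);Rr=np.array([[xs[ys==y].max()+.5,y] for y in rows])
    P=back(K,L,.03);Q=back(K,Rr,.03)
    f=lambda P:np.polyfit(P[:,0],P[:,1],1)
    print(s[i],"L",P[[0,-1],:2].round(4).tolist(),"R",Q[[0,-1],:2].round(4).tolist(),np.arctan([f(P)[0],f(Q)[0]]).round(3))
E
```

```text
[[0.5829 0.1845 0.112 ]] [[0.6496 0.1683 0.13  ]]
[ 268  144   27   42 1112] L [[0.6432, 0.2363], [0.6105, 0.2297]] R [[0.6494, 0.2109], [0.6168, 0.2036]] [0.2   0.194]
[317 145  16  32 270] L [[0.6536, 0.1901], [0.6305, 0.1845]] R [[0.6566, 0.1779], [0.6312, 0.1816]] [ 0.237 -0.078]
[316 255  24  34 718] L [[0.5468, 0.1578], [0.5155, 0.1578]] R [[0.551, 0.1404], [0.5213, 0.1338]] [-0.012  0.229]
[270 259  25  30 571] L [[0.5292, 0.2111], [0.504, 0.2048]] R [[0.5312, 0.2029], [0.5101, 0.1798]] [0.26 0.71]
```

Request:
play_rows(increments=[{"offset": [31, 10, 0], "twist": 0, "grip": 0.8}, {"offset": [61, 19, 0], "twist": 0, "grip": 0.8}, {"offset": [61, 19, 35], "twist": 0, "grip": 0.8}, {"offset": [61, 19, 70], "twist": 0, "grip": 0.8}, {"offset": [61, 19, 85], "twist": 0, "grip": 0.8}])

```text
time: 3.9
tool_pos: [0.649, 0.1659, 0.3144]
tool_rot: [0.0, 0.993, 0.12, -0.004]
contact_force: [-1.5, 0.8, -0.7]
gripper_width: 0.804
```

Run:
```python
from h import *
rep();look("knob1",["knob","nut_slot"])
```

```text
t 3.90 tcp [0.649  0.1659 0.3144] yaw 0.241 F [-1.5  0.8 -0.7] w 0.804 q [ 0.14  0.22  1.58 -0.    1.35  1.47]
tip knob 0.59 [0.6481 0.1667 0.1073] px [318. 277.]
tip nut_slot 0.72 [0.5766 0.1908 0.0883] px [257. 358.]
```

View pics/knob1.png

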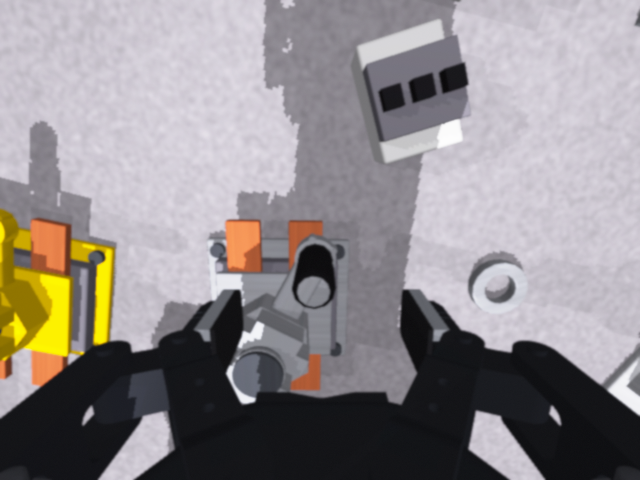

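Run:
```python
from h import *
K=manip.get_calibration("wrist");im=cv2.imread("pics/knob1.png")
kt=back(K,[314,290],.133)[0];st=back(K,[257,372],.112)[0];print(kt.round(4),st.round(4),np.hypot(*(kt-st)[:2]),np.arctan2(*(kt-st)[[1,0]]))
print(off([kt[0],kt[1],.268]))
a=im[250:420,200:360];cv2.imwrite("pics/k.png",cv2.resize(a,None,fx=4,fy=4,interpolation=cv2.INTER_CUBIC)[:600])
```

```text
[0.6502 0.1701 0.133 ] [0.5829 0.1889 0.112 ] 0.06987418729820016 -0.2714659527790394
[ 1.9 -2.9 50. ]
```

Request:
play_rows(increments=[{"offset": [2, -3, 20], "twist": 0, "grip": 0.8}, {"offset": [2, -3, 46], "twist": 0, "grip": 0.6}, {"offset": [2, -3, 46], "twist": 0, "grip": 0.3}, {"offset": [2, -3, 46], "twist": 0, "grip": 0.1}, {"offset": [2, -3, 46], "twist": 0, "grip": 0.1}])

```text
time: 4.47
tool_pos: [0.6517, 0.1712, 0.2767]
tool_rot: [0.0, 0.993, 0.122, 0.002]
contact_force: [-0.8, -1.4, -0.5]
gripper_width: 0.235
```

Request:
play_rows(increments=[{"offset": [0, 0, 0], "twist": 0, "grip": 0.1}, {"offset": [0, 0, 0], "twist": 0, "grip": 0.1}, {"offset": [0, 0, 0], "twist": 0, "grip": 0.1}])

```text
time: 4.72
tool_pos: [0.6517, 0.1712, 0.2763]
tool_rot: [0.0, 0.993, 0.122, 0.002]
contact_force: [0.1, -1.9, 4.2]
gripper_width: 0.235
```

Run:
```python
from h import *
rep();p,r=tool();print("grasp",p+r[:,2]*.155)
```

```text
t 4.72 tcp [0.6517 0.1712 0.2763] yaw 0.244 F [ 0.1 -1.9  4.2] w 0.235 q [ 0.15  0.27  1.59 -0.    1.28  1.47]
grasp [0.65238155 0.17121855 0.12131359]
```

```bash
cat >> h.py <<'E'
def arc(t0,t1,n=5,r=70.):  # clockwise degrees in tool frame
    a=np.deg2rad(np.linspace(t0,t1,n+1));
    for t in a[1:]:print([round(r*(np.cos(t)-np.cos(a[0])),1),round(r*(np.sin(t)-np.sin(a[0])),1),round(np.rad2deg(t-a[0])*14/360,1)])
E
python3 -c "
from h import *
arc(26,101)"
```

```text
[np.float64(-10.1), np.float64(15.2), np.float64(0.6)]
[np.float64(-23.8), np.float64(27.3), np.float64(1.2)]
[np.float64(-40.1), np.float64(35.5), np.float64(1.8)]
[np.float64(-58.0), np.float64(39.1), np.float64(2.3)]
[np.float64(-76.3), np.float64(38.0), np.float64(2.9)]
```

Request:
play_rows(increments=[{"offset": [-10.1, 15.2, 0.6], "twist": 0, "grip": 0.1}, {"offset": [-23.8, 27.3, 1.2], "twist": 0, "grip": 0.1}, {"offset": [-40.1, 35.5, 1.8], "twist": 0, "grip": 0.1}, {"offset": [-58.0, 39.1, 2.3], "twist": 0, "grip": 0.1}, {"offset": [-76.3, 38.0, 2.9], "twist": 0, "grip": 0.1}])

```text
time: 5.13
tool_pos: [0.5863, 0.1166, 0.273]
tool_rot: [-0.003, 0.993, 0.121, 0.002]
contact_force: [1.5, 10.7, 2.1]
gripper_width: 0.233
```

Run:
```python
from h import *
rep()
K=manip.get_calibration("scene");cv2.imwrite("pics/s2.png",manip.grab_frame("scene"))
for q in("knob","nut_slot"):
  for d in manip.tip_of(q,"scene")[:2]:print(q,round(d["p"],2),to_world(K,d["xyz"]).round(4))
rep()
for t in(101,176,251,326,401):arc(t,t+75);print()
```

```text
t 5.13 tcp [0.5863 0.1166 0.273 ] yaw 0.242 F [ 1.5 10.7  2.1] w 0.233 q [0.07 0.1  1.79 0.01 1.25 1.4 ]
knob 0.76 [0.6007 0.3962 0.0796]
knob 0.53 [0.58   0.1174 0.1069]
nut_slot 0.64 [0.5347 0.3888 0.06  ]
nut_slot 0.61 [0.578  0.1871 0.084 ]
t 5.28 tcp [0.5856 0.1171 0.2731] yaw 0.243 F [-2.3  5.5  4. ] w 0.236 q [0.07 0.1  1.79 0.01 1.25 1.4 ]
[np.float64(-17.3), np.float64(-5.8), np.float64(0.6)]
[np.float64(-32.6), np.float64(-15.9), np.float64(1.2)]
[np.float64(-44.7), np.float64(-29.6), np.float64(1.8)]
[np.float64(-52.8), np.float64(-45.9), np.float64(2.3)]
[np.float64(-56.5), np.float64(-63.8), np.float64(2.9)]

[np.float64(1.1), np.float64(-18.2), np.float64(0.6)]
[np.float64(6.9), np.float64(-35.6), np.float64(1.2)]
[np.float64(17.0), np.float64(-50.8), np.float64(1.8)]
[np.float64(30.7), np.float64(-62.9), np.float64(2.3)]
[np.float64(47.0), np.float64(-71.1), np.float64(2.9)]

[np.float64(17.9), np.float64(-3.6), np.float64(0.6)]
[np.float64(36.1), np.float64(-2.5), np.float64(1.2)]
[np.float64(53.5), np.float64(3.3), np.float64(1.8)]
[np.float64(68.7), np.float64(13.4), np.float64(2.3)]
[np.float64(80.8), np.float64(27.0), np.float64(2.9)]

[np.float64(8.2), np.float64(16.4), np.float64(0.6)]
[np.float64(11.8), np.float64(34.3), np.float64(1.2)]
[np.float64(10.7), np.float64(52.5), np.float64(1.8)]
[np.float64(4.9), np.float64(69.8), np.float64(2.3)]
[np.float64(-5.2), np.float64(85.1), np.float64(2.9)]

[np.float64(-13.7), np.float64(12.1), np.float64(0.6)]
[np.float64(-30.0), np.float64(20.3), np.float64(1.2)]
[np.float64(-47.9), np.float64(23.9), np.float64(1.8)]
[np.float64(-66.2), np.float64(22.8), np.float64(2.3)]
[np.float64(-83.5), np.float64(17.0), np.float64(2.9)]
```

Request:
play_rows(increments=[{"offset": [-17.3, -5.8, 0.6], "twist": 0, "grip": 0.1}, {"offset": [-32.6, -15.9, 1.2], "twist": 0, "grip": 0.1}, {"offset": [-44.7, -29.6, 1.8], "twist": 0, "grip": 0.1}, {"offset": [-52.8, -45.9, 2.3], "twist": 0, "grip": 0.1}, {"offset": [-56.5, -63.8, 2.9], "twist": 0, "grip": 0.1}])

```text
time: 5.7
tool_pos: [0.5164, 0.1648, 0.2705]
tool_rot: [-0.0, 0.993, 0.121, 0.004]
contact_force: [6.3, 0.9, -0.5]
gripper_width: 0.231
```

Request:
play_rows(increments=[{"offset": [1.1, -18.2, 0.6], "twist": 0, "grip": 0.1}, {"offset": [6.9, -35.6, 1.2], "twist": 0, "grip": 0.1}, {"offset": [17.0, -50.8, 1.8], "twist": 0, "grip": 0.1}, {"offset": [30.7, -62.9, 2.3], "twist": 0, "grip": 0.1}, {"offset": [47.0, -71.1, 2.9], "twist": 0, "grip": 0.1}])

```text
time: 6.12
tool_pos: [0.5445, 0.2463, 0.2675]
tool_rot: [-0.001, 0.993, 0.122, 0.001]
contact_force: [-1.3, -2.0, 6.6]
gripper_width: 0.237
```

Run:
```python
from h import *
rep()
```

```text
t 6.12 tcp [0.5445 0.2463 0.2675] yaw 0.245 F [-1.3 -2.   6.6] w 0.237 q [0.3  0.11 1.79 0.   1.24 1.63]
```

Request:
play_rows(increments=[{"offset": [17.9, -3.6, 0.6], "twist": 0, "grip": 0.1}, {"offset": [36.1, -2.5, 1.2], "twist": 0, "grip": 0.1}, {"offset": [53.5, 3.3, 1.8], "twist": 0, "grip": 0.1}, {"offset": [68.7, 13.4, 2.3], "twist": 0, "grip": 0.1}, {"offset": [80.8, 27.0, 2.9], "twist": 0, "grip": 0.1}])

```text
time: 6.53
tool_pos: [0.6309, 0.2396, 0.2649]
tool_rot: [-0.002, 0.992, 0.122, 0.003]
contact_force: [-0.5, 2.0, 3.3]
gripper_width: 0.231
```

Request:
play_rows(increments=[{"offset": [8.2, 16.4, 0.6], "twist": 0, "grip": 0.1}, {"offset": [11.8, 34.3, 1.2], "twist": 0, "grip": 0.1}, {"offset": [10.7, 52.5, 1.8], "twist": 0, "grip": 0.1}, {"offset": [4.9, 69.8, 2.3], "twist": 0, "grip": 0.1}, {"offset": [-5.2, 85.1, 2.9], "twist": 0, "grip": 0.1}])

```text
time: 6.95
tool_pos: [0.6456, 0.1532, 0.2611]
tool_rot: [-0.001, 0.993, 0.121, 0.001]
contact_force: [-3.4, 4.1, 5.0]
gripper_width: 0.234
```

Request:
play_rows(increments=[{"offset": [-13.7, 12.1, 0.6], "twist": 0, "grip": 0.1}, {"offset": [-30.0, 20.3, 1.2], "twist": 0, "grip": 0.1}, {"offset": [-47.9, 23.9, 1.8], "twist": 0, "grip": 0.1}, {"offset": [-66.2, 22.8, 2.3], "twist": 0, "grip": 0.1}, {"offset": [-83.5, 17.0, 2.9], "twist": 0, "grip": 0.1}])

```text
time: 7.37
tool_pos: [0.568, 0.118, 0.2583]
tool_rot: [-0.003, 0.993, 0.12, 0.003]
contact_force: [5.2, 13.2, 1.3]
gripper_width: 0.234
```

Run:
```python
from h import *
rep();np.set_printoptions(legacy='1.25')
K=manip.get_calibration("scene");manip.grab_frame("scene")
for q in("knob","nut_slot"):
  for d in manip.tip_of(q,"scene")[:2]:print(q,round(d["p"],2),to_world(K,d["xyz"]).round(4))
for t in(476,551,626):arc(t,t+75);print()
```

```text
t 7.37 tcp [0.568  0.118  0.2583] yaw 0.241 F [ 5.2 13.2  1.3] w 0.234 q [0.08 0.08 1.84 0.01 1.22 1.4 ]
knob 0.63 [0.5655 0.1208 0.0921]
knob 0.58 [0.6015 0.3977 0.0813]
nut_slot 0.85 [0.5341 0.3913 0.0625]
nut_slot 0.62 [0.5799 0.1893 0.0672]
[-15.2, -10.1, 0.6]
[-27.3, -23.8, 1.2]
[-35.5, -40.1, 1.8]
[-39.1, -58.0, 2.3]
[-38.0, -76.3, 2.9]

[5.8, -17.3, 0.6]
[15.9, -32.6, 1.2]
[29.6, -44.7, 1.7]
[45.9, -52.8, 2.3]
[63.8, -56.5, 2.9]

[18.2, 1.1, 0.6]
[35.6, 6.9, 1.2]
[50.8, 17.0, 1.7]
[62.9, 30.7, 2.3]
[71.1, 47.0, 2.9]
```

Request:
play_rows(increments=[{"offset": [-15.2, -10.1, 0.6], "twist": 0, "grip": 0.1}, {"offset": [-27.3, -23.8, 1.2], "twist": 0, "grip": 0.1}, {"offset": [-35.5, -40.1, 1.8], "twist": 0, "grip": 0.1}, {"offset": [-39.1, -58.0, 2.3], "twist": 0, "grip": 0.1}, {"offset": [-38.0, -76.3, 2.9], "twist": 0, "grip": 0.1}])

```text
time: 7.93
tool_pos: [0.5129, 0.1823, 0.2556]
tool_rot: [0.0, 0.993, 0.121, 0.003]
contact_force: [4.6, -1.8, 2.8]
gripper_width: 0.235
```

Request:
play_rows(increments=[{"offset": [5.8, -17.3, 0.6], "twist": 0, "grip": 0.1}, {"offset": [15.9, -32.6, 1.2], "twist": 0, "grip": 0.1}, {"offset": [29.6, -44.7, 1.7], "twist": 0, "grip": 0.1}, {"offset": [45.9, -52.8, 2.3], "twist": 0, "grip": 0.1}, {"offset": [63.8, -56.5, 2.9], "twist": 0, "grip": 0.1}])

```text
time: 8.35
tool_pos: [0.5611, 0.2543, 0.2529]
tool_rot: [-0.002, 0.993, 0.122, 0.001]
contact_force: [-2.7, 1.2, 7.1]
gripper_width: 0.233
```

Request:
play_rows(increments=[{"offset": [18.2, 1.1, 0.6], "twist": 0, "grip": 0.1}, {"offset": [35.6, 6.9, 1.2], "twist": 0, "grip": 0.1}, {"offset": [50.8, 17.0, 1.7], "twist": 0, "grip": 0.1}, {"offset": [62.9, 30.7, 2.3], "twist": 0, "grip": 0.1}, {"offset": [71.1, 47.0, 2.9], "twist": 0, "grip": 0.1}])

```text
time: 8.77
tool_pos: [0.6432, 0.2248, 0.2503]
tool_rot: [-0.001, 0.993, 0.122, 0.003]
contact_force: [-0.1, 2.1, 2.7]
gripper_width: 0.234
```

Request:
play_rows(increments=[{"offset": [0, 0, 0], "twist": 0, "grip": 0.1}, {"offset": [0, 0, 0], "twist": 0, "grip": 0.1}])

```text
time: 8.93
tool_pos: [0.6436, 0.223, 0.2504]
tool_rot: [-0.0, 0.993, 0.121, 0.004]
contact_force: [6.2, 1.5, 4.3]
gripper_width: 0.23
```

Run:
```python
from h import *
rep();np.set_printoptions(legacy='1.25')
# circle fit of measured TCP samples
P=np.array([[.6517,.1712],[.5856,.1171],[.5164,.1648],[.5445,.2463],[.6309,.2396],[.6456,.1532],[.568,.118],tool()[0][:2]])
A=np.c_[2*P,np.ones(len(P))];x=np.linalg.lstsq(A,(P**2).sum(1),rcond=None)[0];print(x[:2],np.sqrt(x[2]+x[0]**2+x[1]**2))
d=P-x[:2];print(np.hypot(*d.T).round(4),np.arctan2(d[:,1],d[:,0]).round(3))
arc(701,721,2)
```

```text
t 8.93 tcp [0.6436 0.223  0.2504] yaw 0.242 F [6.2 1.5 4.3] w 0.230 q [ 0.22  0.31  1.59 -0.    1.23  1.55]
[0.58322151 0.18722163] 0.07056838172010907
[0.0703 0.0702 0.0705 0.0706 0.0708 0.0711 0.0709 0.0702] [-0.23  -1.537 -2.818  2.151  0.832 -0.499 -1.787  0.535]
[3.0, 11.8, 0.4]
[3.8, 24.0, 0.8]
```

Request:
play_rows(increments=[{"offset": [3, 11, 0.4], "twist": 0, "grip": 0.1}, {"offset": [3.8, 21.6, 0.7], "twist": 0, "grip": 0.1}, {"offset": [3.8, 21.6, 0.7], "twist": 0, "grip": 0.1}, {"offset": [3.8, 21.6, 0.7], "twist": 0, "grip": 0.1}])

```text
time: 9.27
tool_pos: [0.6517, 0.2029, 0.2495]
tool_rot: [0.001, 0.993, 0.121, 0.003]
contact_force: [5.9, -0.0, 4.8]
gripper_width: 0.232
```

Run:
```python
from h import *
rep();p,_=tool();d=p[:2]-[.5832,.1872];print(np.hypot(*d),np.arctan2(d[1],d[0]))
```

```text
t 9.27 tcp [0.6517 0.2029 0.2495] yaw 0.243 F [ 5.9 -0.   4.8] w 0.232 q [ 0.19  0.31  1.59 -0.    1.23  1.52]
0.070298666508051 0.2251438543001591
```

Request:
play_rows(increments=[{"offset": [0, 0, 0], "twist": 0, "grip": 0.4}, {"offset": [0, 0, 0], "twist": 0, "grip": 0.7}, {"offset": [0, 0, 0], "twist": 0, "grip": 0.7}, {"offset": [0, 0, -30], "twist": 0, "grip": 0.7}, {"offset": [0, 0, -65], "twist": 0, "grip": 0.7}])

```text
time: 9.68
tool_pos: [0.6479, 0.2036, 0.3065]
tool_rot: [0.0, 0.993, 0.122, -0.006]
contact_force: [-0.3, 0.4, -0.2]
gripper_width: 0.699
```

Request:
play_rows(increments=[{"offset": [-30, 0, -28], "twist": 0, "grip": 0.7}, {"offset": [-65, 0, -55], "twist": 0, "grip": 0.7}, {"offset": [-80, 0, -60], "twist": 0, "grip": 0.7}, {"offset": [-80, 0, -60], "twist": 0, "grip": 0.7}])

```text
time: 10.02
tool_pos: [0.5703, 0.1846, 0.3745]
tool_rot: [-0.0, 0.993, 0.122, 0.001]
contact_force: [0.6, 0.3, 1.0]
gripper_width: 0.699
```

Run:
```python
from h import *
rep();K,im=look("home1",["knob","nut_slot","clamp","hole"])
c=im[100:330,190:430];cv2.imwrite("pics/home1c.png",cv2.resize(c,(624,598),interpolation=cv2.INTER_CUBIC))
```

```text
t 10.02 tcp [0.5703 0.1846 0.3745] yaw 0.244 F [0.6 0.3 1. ] w 0.699 q [ 0.19  0.01  1.71 -0.    1.42  1.52]
tip knob 0.93 [0.6498 0.1987 0.081 ] px [328. 133.]
tip knob 0.82 [0.6076 0.393  0.0834] px [ 51. 125.]
tip nut_slot 0.93 [0.5766 0.1883 0.0624] px [318. 227.]
tip nut_slot 0.62 [0.5364 0.3975 0.0599] px [ 63. 213.]
tip clamp 0.87 [0.5349 0.3883 0.0019] px [115. 206.]
tip clamp 0.85 [0.5819 0.1845 0.0042] px [323. 210.]
tip hole 0.85 [0.5816 0.1862 0.0704] px [322. 223.]
tip hole 0.67 [0.5331 0.3933 0.0671] px [ 62. 219.]
```

View pics/home1c.png

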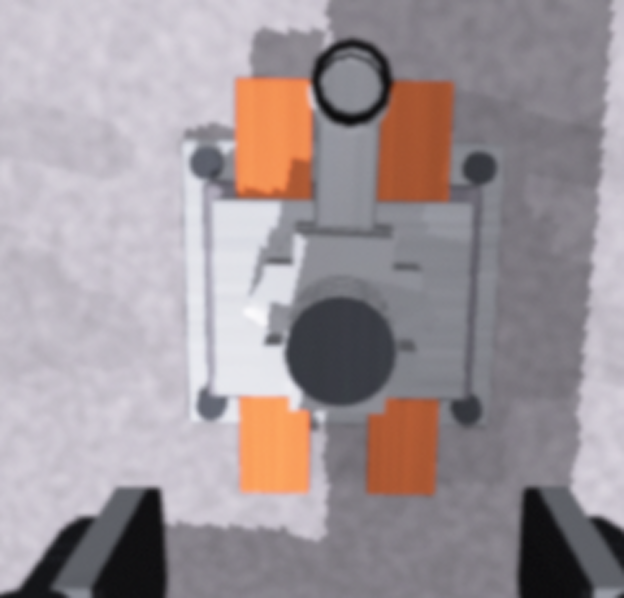

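Run:
```python
from h import *
np.set_printoptions(legacy='1.25')
K=manip.get_calibration("wrist");im=cv2.imread("pics/home1.png")
k=back(K,[325,131.9],.106)[0];s=back(K,[320.8,234.6],.112)[0];d=(k-s)[:2];print("knob",k.round(4),"stud",s.round(4),np.hypot(*d),"ang",np.arctan2(d[1],d[0]))
b,g,r=[im[...,i].astype(int) for i in range(3)]
m=(r-b>50)&(r>90);m[:,:260]=0;m[:,380:]=0;m[300:]=0
def edge(rows,side):
  o=[]
  for y in rows:
    x=np.where(m[y])[0]
    if len(x):o.append([x.min()-.5 if side==0 else x.max()+.5,y])
  return back(K,o,.031)
ys=np.where(m.any(1))[0];print(ys.min(),ys.max())
for sd in(0,1):
  P=np.r_[edge(range(ys.min()+4,172),sd),edge(range(258,ys.max()-3),sd)]
  f=np.polyfit(P[:,0],P[:,1],1);print(sd,"yaw",np.arctan(f[0]),"res",np.std(P[:,1]-np.polyval(f,P[:,0])),"y at .5832",np.polyval(f,.5832))
c=cv2.resize(im[170:270,270:370],(800,800),interpolation=cv2.INTER_CUBIC)
cv2.imwrite("pics/slot.png",c[100:700])
```

```text
knob [0.6495 0.2006 0.106 ] stud [0.584  0.1872 0.112 ] 0.06689199594238042 ang 0.20217629153491726
130 290
0 yaw 0.2276524428301818 res 0.00018112212630094112 y at .5832 0.2246359760908698
1 yaw 0.22813600746614193 res 0.0002789377451853433 y at .5832 0.15005586268016985
```

View pics/slot.png

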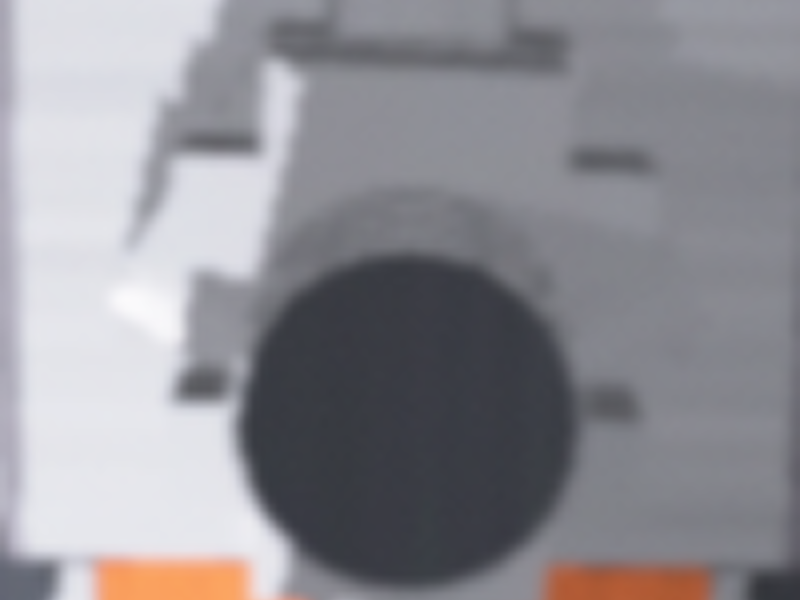

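The slot lies along the hole: nut about 0.20–0.22 rad against clamp yaw 0.228, well within the clearance. The stud axis agrees from three measurements at about (0.583, 0.187). Next, the pin.

Request:
play_rows(increments=[{"offset": [-10, 39, 0], "twist": -0.1, "grip": 0.7}, {"offset": [-20, 78, 0], "twist": -0.2, "grip": 0.7}, {"offset": [-30, 117, 0], "twist": -0.3, "grip": 0.7}, {"offset": [-40, 156, 0], "twist": -0.4, "grip": 0.7}, {"offset": [-50, 195, 0], "twist": -0.5, "grip": 0.7}])

```text
time: 10.68
tool_pos: [0.5711, -0.0184, 0.3704]
tool_rot: [-0.001, 0.931, 0.366, -0.001]
contact_force: [0.7, 0.4, -0.7]
gripper_width: 0.694
```

Run:
```python
from h import *
rep();print(off([.5577,-.246,.35]))
```

```text
t 10.68 tcp [ 0.5711 -0.0184  0.3704] yaw 0.749 F [ 0.7  0.4 -0.7] w 0.694 q [-0.16 -0.05  1.77  0.    1.42  0.66]
[-164.8  157.5   20.3]
```

Request:
play_rows(increments=[{"offset": [-28, 27, 0], "twist": -0.1, "grip": 0.7}, {"offset": [-56, 54, 0], "twist": -0.2, "grip": 0.7}, {"offset": [-84, 80, 5], "twist": -0.3, "grip": 0.7}, {"offset": [-112, 107, 10], "twist": -0.4, "grip": 0.7}, {"offset": [-140, 134, 20], "twist": -0.5, "grip": 0.7}])

```text
time: 11.1
tool_pos: [0.5589, -0.2124, 0.3514]
tool_rot: [0.0, 0.811, 0.585, 0.0]
contact_force: [1.0, 0.4, 1.3]
gripper_width: 0.697
```

Request:
play_rows(increments=[{"offset": [-33, 0, 0], "twist": 0, "grip": 0.7}, {"offset": [-33, 0, 0], "twist": 0, "grip": 0.7}])

```text
time: 11.27
tool_pos: [0.5469, -0.2464, 0.3493]
tool_rot: [-0.001, 0.814, 0.58, -0.002]
contact_force: [-0.6, -0.1, 0.3]
gripper_width: 0.701
```

Run:
```python
from h import *
rep();look("pin1",["pin","pin_nose","rest"])
```

```text
t 11.27 tcp [ 0.5469 -0.2464  0.3493] yaw 1.238 F [-0.6 -0.1  0.3] w 0.701 q [-0.55  0.03  1.73 -0.    1.39 -0.21]
tip pin 0.81 [ 0.6264 -0.3798  0.0107] px [441. 324.]
tip pin 0.61 [ 0.5665 -0.226   0.0476] px [336. 203.]
tip pin_nose 0.96 [ 0.5596 -0.3247  0.0049] px [359. 293.]
tip pin_nose 0.85 [ 0.5913 -0.147   0.0482] px [334.  90.]
tip rest 0.83 [ 0.5764 -0.1943  0.0025] px [333. 159.]
```

View pics/pin1.png

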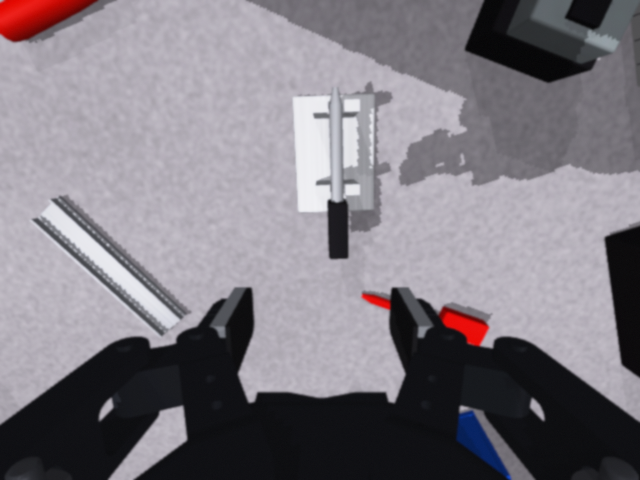

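The black-handled pin lies in the rest, nose at (335,89), shoulder at (337,201) and handle end at (339,258). The red one, at (465,325), is off to the right.

Run:
```python
from h import *
np.set_printoptions(legacy='1.25')
K=manip.get_calibration("wrist")
n=back(K,[335,88.5],.051)[0];s=back(K,[337.5,201],.057)[0];e=back(K,[339,258],.057)[0]
for a in(n,s,e):print(a.round(4))
d=(n-e)[:2];a=np.arctan2(d[1],d[0]);print("len",np.hypot(*d),np.hypot(*(n-s)[:2]),"ang",a)
u=np.array([np.cos(a),np.sin(a)])
h=s[:2]-u*.026;print("grip pt",h,off([*h,.210]),"twist",yaw()-a)
```

```text
[ 0.5943 -0.14    0.051 ]
[ 0.5707 -0.2174  0.057 ]
[ 0.5576 -0.2615  0.057 ]
len 0.12692204969171675 0.08094037996513334 ang 1.277425908044258
grip pt [ 0.56316979 -0.24229936] [  3.2  14.6 141. ] twist -0.03327221062575214
```

Request:
play_rows(increments=[{"offset": [5, 13.5, 35], "twist": -0.03, "grip": 0.6}, {"offset": [5, 13.5, 70], "twist": -0.03, "grip": 0.6}, {"offset": [5, 13.5, 100], "twist": -0.03, "grip": 0.6}, {"offset": [5, 13.5, 110], "twist": -0.03, "grip": 0.6}, {"offset": [5, 13.5, 110], "twist": -0.03, "grip": 0.6}])

```text
time: 11.88
tool_pos: [0.5615, -0.2389, 0.2379]
tool_rot: [-0.004, 0.803, 0.595, -0.001]
contact_force: [-0.2, 0.2, 1.1]
gripper_width: 0.603
```

Run:
```python
from h import *
rep();look("pin2",["pin","pin_nose"])
```

```text
t 11.88 tcp [ 0.5615 -0.2389  0.2379] yaw 1.276 F [-0.2  0.2  1.1] w 0.603 q [-0.52  0.18  1.77  0.    1.2  -0.23]
tip pin 0.87 [ 0.6217 -0.3787  0.0117] px [465. 427.]
tip pin 0.82 [ 0.5648 -0.2243  0.0503] px [319. 262.]
tip pin_nose 0.98 [ 0.5928 -0.1471  0.0494] px [329.  76.]
tip pin_nose 0.64 [ 0.5548 -0.3242  0.0036] px [349. 378.]
```

View pics/pin2.png

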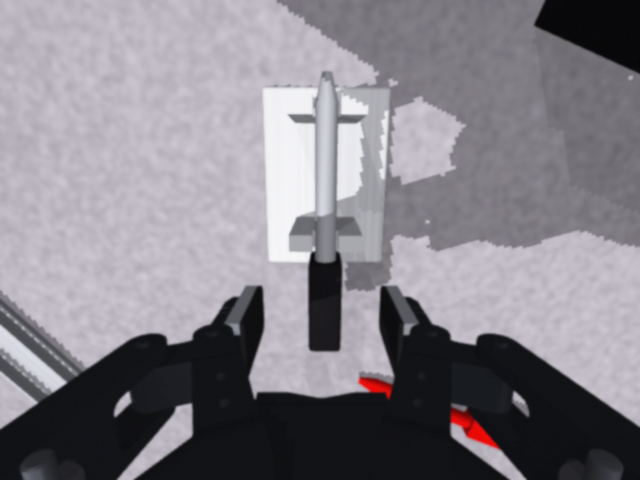

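Request:
play_rows(increments=[{"offset": [-3, 2, 15], "twist": 0, "grip": 0.6}, {"offset": [-3, 2, 30], "twist": 0, "grip": 0.5}, {"offset": [-3, 2, 30], "twist": 0, "grip": 0.3}, {"offset": [-3, 2, 30], "twist": 0, "grip": 0.05}, {"offset": [-3, 2, 30], "twist": 0, "grip": 0.05}])

```text
time: 12.45
tool_pos: [0.5629, -0.2443, 0.212]
tool_rot: [-0.001, 0.804, 0.595, -0.001]
contact_force: [-5.3, 1.0, -0.2]
gripper_width: 0.173
```

Request:
play_rows(increments=[{"offset": [0, 0, 0], "twist": 0, "grip": 0.05}, {"offset": [0, 0, 0], "twist": 0, "grip": 0.05}, {"offset": [0, 0, 0], "twist": 0, "grip": 0.05}])

```text
time: 12.7
tool_pos: [0.5628, -0.2443, 0.212]
tool_rot: [-0.001, 0.804, 0.595, -0.001]
contact_force: [-5.6, 1.2, -0.3]
gripper_width: 0.17
```

Request:
play_rows(increments=[{"offset": [0, 0, -20], "twist": 0, "grip": 0.05}, {"offset": [0, 0, -50], "twist": 0, "grip": 0.05}, {"offset": [0, 0, -80], "twist": 0, "grip": 0.05}, {"offset": [0, 0, -100], "twist": 0, "grip": 0.05}, {"offset": [0, 0, -100], "twist": 0, "grip": 0.05}])

```text
time: 13.12
tool_pos: [0.5654, -0.2454, 0.3198]
tool_rot: [0.006, 0.804, 0.595, 0.003]
contact_force: [0.6, 0.1, -0.1]
gripper_width: 0.168
```

Run:
```python
from h import *
np.set_printoptions(legacy='1.25')
rep();K,im=look("pin3",["pin","pin_nose"])
p,r=tool()
for q in("pin","pin_nose"):
  for d in manip.tip_of(q,"wrist")[:2]:print(q,(r.T@(to_world(K,d["xyz"])-p)).round(4))
cv2.imwrite("pics/pin3c.png",cv2.resize(im[0:400,220:430],(420,800))[:600])
```

```text
t 13.12 tcp [ 0.5654 -0.2454  0.3198] yaw 1.274 F [ 0.6  0.1 -0.1] w 0.168 q [-0.53  0.09  1.71  0.    1.32 -0.23]
tip pin 0.97 [ 0.5712 -0.2262  0.1572] px [312. 267.]
tip pin_nose 0.57 [ 0.5975 -0.1496  0.152 ] px [318.  48.]
pin [0.0196 0.0021 0.1544]
pin_nose [0.1006 0.0049 0.1597]
```

View pics/pin3.png

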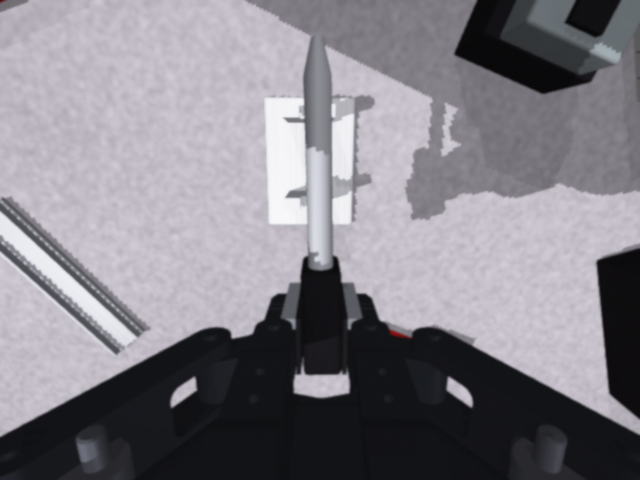

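Request:
play_rows(increments=[{"offset": [29, -3, 0], "twist": -0.1, "grip": 0.05}, {"offset": [58, -7, 0], "twist": -0.2, "grip": 0.05}, {"offset": [87, -10, 0], "twist": -0.3, "grip": 0.05}, {"offset": [116, -14, 0], "twist": -0.4, "grip": 0.05}, {"offset": [145, -17, 0], "twist": -0.513, "grip": 0.05}])

```text
time: 13.78
tool_pos: [0.5891, -0.0993, 0.3096]
tool_rot: [-0.002, 0.625, 0.781, -0.001]
contact_force: [1.2, 0.7, -1.3]
gripper_width: 0.175
```

Request:
play_rows(increments=[{"offset": [0, 0, 0], "twist": 0, "grip": 0.05}, {"offset": [0, 0, 0], "twist": 0, "grip": 0.05}])

```text
time: 13.95
tool_pos: [0.5893, -0.0993, 0.3099]
tool_rot: [-0.001, 0.626, 0.78, -0.001]
contact_force: [-0.5, 0.3, -1.3]
gripper_width: 0.168
```

Run:
```python
from h import *
rep();print(off([.6173,.0411,.229]))
```

```text
t 13.95 tcp [ 0.5893 -0.0993  0.3099] yaw 1.788 F [-0.5  0.3 -1.3] w 0.168 q [-0.29  0.07  1.76 -0.    1.32 -0.51]
[131.   57.9  80.9]
```

Request:
play_rows(increments=[{"offset": [25, 15, 20], "twist": 0, "grip": 0.05}, {"offset": [50, 30, 45], "twist": 0, "grip": 0.05}, {"offset": [75, 45, 65], "twist": 0, "grip": 0.05}, {"offset": [101, 58, 78], "twist": 0, "grip": 0.05}, {"offset": [116, 58, 81], "twist": 0, "grip": 0.05}])

```text
time: 14.37
tool_pos: [0.6208, 0.0262, 0.2265]
tool_rot: [-0.003, 0.627, 0.779, -0.001]
contact_force: [-0.4, -1.1, -0.9]
gripper_width: 0.173
```

Request:
play_rows(increments=[{"offset": [0, 0, 0], "twist": 0, "grip": 0.05}, {"offset": [0, 0, 0], "twist": 0, "grip": 0.05}])

```text
time: 14.53
tool_pos: [0.621, 0.0246, 0.2303]
tool_rot: [-0.0, 0.627, 0.779, -0.001]
contact_force: [-0.9, -0.5, -1.0]
gripper_width: 0.174
```

Run:
```python
from h import *
rep();print("to pre",off([.6173,.0411,.229]))
K,im=look("pre1",["pin","pin_nose","nut_slot","hole"])
K2=manip.get_calibration("scene");b=manip.grab_frame("scene")
for q in("pin_nose","pin","nut_slot","hole"):
  for d in manip.tip_of(q,"scene")[:2]:print("scene",q,round(d["p"],2),to_world(K2,d["xyz"]).round(4))
c=b[170:270,350:450];cv2.imwrite("pics/pre1.png",np.hstack([cv2.resize(im,(400,300))[:,:],cv2.resize(c,(300,300),interpolation=cv2.INTER_CUBIC)]))
```

```text
t 14.53 tcp [0.621  0.0246 0.2303] yaw 1.787 F [-0.9 -0.5 -1. ] w 0.174 q [-0.08  0.21  1.75 -0.    1.19 -0.3 ]
to pre [17.  -0.1  1.3]
tip pin 0.73 [0.6146 0.0434 0.0665] px [313. 266.]
tip pin_nose 0.8 [0.5985 0.1237 0.0664] px [316.  42.]
tip pin_nose 0.63 [ 0.4612 -0.0079 -0.0019] px [ 55. 257.]
tip nut_slot 0.45 [0.6012 0.1231 0.0648] px [323.  47.]
scene pin_nose 0.85 [ 0.5602 -0.3236  0.0065]
scene pin_nose 0.68 [0.5985 0.1293 0.0691]
scene pin 0.73 [0.6192 0.0482 0.0691]
scene pin 0.64 [ 0.6202 -0.3786  0.0079]
scene nut_slot 0.96 [0.5377 0.3936 0.0591]
scene nut_slot 0.74 [0.5777 0.1881 0.0593]
scene hole 0.74 [0.5361 0.3937 0.0713]
scene hole 0.59 [0.5786 0.1865 0.0636]
```

View pics/pre1.png

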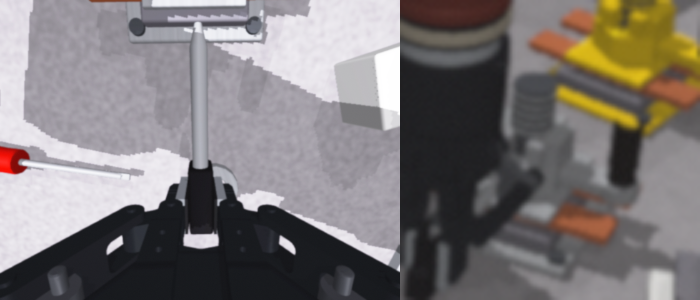

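Run:
```python
from h import *
K=manip.get_calibration("wrist");im=manip.grab_frame("wrist");cv2.imwrite("pics/pre2.png",im)
g=cv2.cvtColor(im,cv2.COLOR_BGR2GRAY);p,r=tool()
# predicted pixel of hole-axis line points and plate corners' bolt midpoint
for x0,x1 in((195,250),(375,435)):
  c=g[5:80,x0:x1]
  h=cv2.HoughCircles(cv2.medianBlur(cv2.resize(c,None,fx=4,fy=4,interpolation=cv2.INTER_CUBIC),5),cv2.HOUGH_GRADIENT,2,60,param1=80,param2=18,minRadius=30,maxRadius=70)
  if h is not None:
    for q in h[0][:3]:
      px=[q[0]/4+x0,q[1]/4+5];print("bolt",np.round(px,1),"r",q[2]/4,[(r.T@(back(K,px,z)[0]-p)*1e3).round(1).tolist() for z in(.03,.045)],back(K,px,.04)[0].round(4))
  m=(c<75);ys,xs=np.where(m);print("dark",m.sum(),xs.mean()+x0 if m.sum() else 0,ys.mean()+5 if m.sum() else 0)
# shank centerline by edges
for y in(70,100,150,200,240):
  row=cv2.GaussianBlur(g,(3,3),0)[y,270:360].astype(int);d=np.diff(row);L=np.argmax(np.abs(d[:45]));R_=45+np.argmax(np.abs(d[45:]));print(y,270+L+.5,270+R_+.5,(540+L+R_+1)/2)
```

```text
bolt [221.8  41.8] r 16.65 [[112.0, -42.7, 201.1], [107.8, -38.8, 186.1]] [0.5589 0.1228 0.04  ]
bolt [245.8  28.2] r 16.1 [[117.3, -31.8, 201.1], [112.6, -28.8, 186.1]] [0.5679 0.1299 0.04  ]
bolt [243.2  58.2] r 15.0 [[105.4, -33.6, 201.1], [101.8, -30.5, 186.1]] [0.5686 0.1186 0.04  ]
dark 548 220.52007299270073 43.04197080291971
bolt [405.2  42.2] r 15.0 [[111.7, 38.6, 201.1], [107.6, 35.3, 186.1]] [0.6337 0.1389 0.04  ]
bolt [382.8  55.8] r 14.4 [[106.3, 28.9, 201.1], [102.7, 26.5, 186.1]] [0.6259 0.132  0.04  ]
bolt [382.2  26.2] r 17.2 [[118.0, 28.2, 201.1], [113.3, 25.8, 186.1]] [0.6228 0.1426 0.04  ]
dark 133 394.2105263157895 36.72932330827068
70 303.5 339.5 321.5
100 302.5 329.5 316.0
150 304.5 332.5 318.5
200 305.5 332.5 319.0
240 307.5 332.5 320.0
```

Request:
play_rows(increments=[{"offset": [10, -0.1, 1.3], "twist": 0, "grip": 0.05}, {"offset": [20, -0.2, 1.3], "twist": 0, "grip": 0.05}, {"offset": [28, -0.3, 1.3], "twist": 0, "grip": 0.05}, {"offset": [34, -0.4, 1.3], "twist": 0, "grip": 0.05}, {"offset": [40, -0.5, 1.3], "twist": 0, "grip": 0.05}])

```text
time: 15.5
tool_pos: [0.612, 0.0652, 0.2295]
tool_rot: [-0.0, 0.626, 0.78, -0.0]
contact_force: [0.7, -0.5, -1.7]
gripper_width: 0.174
```

Request:
play_rows(increments=[{"offset": [6, -0.1, 0], "twist": 0, "grip": 0.05}, {"offset": [12, -0.2, 0], "twist": 0, "grip": 0.05}, {"offset": [16, -0.2, 0], "twist": 0, "grip": 0.05}, {"offset": [20, -0.2, 0], "twist": 0, "grip": 0.05}, {"offset": [20, -0.2, 0], "twist": 0, "grip": 0.05}])

```text
time: 15.92
tool_pos: [0.6072, 0.084, 0.229]
tool_rot: [-0.001, 0.626, 0.779, -0.001]
contact_force: [-3.4, -0.9, -1.2]
gripper_width: 0.177
```

Run:
```python
from h import *
np.set_printoptions(legacy='1.25')
rep();p,r=tool();print("F tool",(r.T@manip.state()["contact_force"]).round(1),"tau",np.round(manip.state()["ft_torque"],2))
u=np.array([-.2262,.9741]);d=p[:2]-[.5834,.1872];print("along",d@u,"lat",d@[u[1],-u[0]])
print(off([.5834-.053*u[0],.1872-.053*u[1],.229]))
```

```text
t 15.92 tcp [0.6072 0.084  0.229 ] yaw 1.788 F [-3.4 -0.9 -1.2] w 0.177 q [ 0.02  0.19  1.77  0.    1.18 -0.2 ]
F tool [-0.2 -3.5  1.2] tau [-0.04  0.63  0.31]
along -0.105897883325303 lat -0.00017728635873586203
[52.9 -0.4  0. ]
```

Request:
play_rows(increments=[{"offset": [6, -0.5, 0], "twist": 0, "grip": 0.05}, {"offset": [12, -0.7, 0], "twist": 0, "grip": 0.05}, {"offset": [18, -0.8, 0], "twist": 0, "grip": 0.05}, {"offset": [24, -0.9, 0], "twist": 0, "grip": 0.05}, {"offset": [30, -1, 0], "twist": 0, "grip": 0.05}])

```text
time: 16.33
tool_pos: [0.6001, 0.1129, 0.2294]
tool_rot: [-0.0, 0.627, 0.779, -0.001]
contact_force: [-3.7, -3.7, -1.3]
gripper_width: 0.169
```

Run:
```python
from h import *
np.set_printoptions(legacy='1.25')
rep();p,r=tool();print("F tool",(r.T@manip.state()["contact_force"]).round(1),"tau",np.round(manip.state()["ft_torque"],2))
u=np.array([-.2262,.9741]);d=p[:2]-[.5834,.1872];print("along",d@u,"lat",d@[u[1],-u[0]])
```

```text
t 16.33 tcp [0.6001 0.1129 0.2294] yaw 1.787 F [-3.7 -3.7 -1.3] w 0.169 q [ 0.06  0.19  1.78 -0.    1.18 -0.15]
F tool [-2.8 -4.4  1.4] tau [-0.62  0.59  0.21]
along -0.07616366895249069 lat -0.0005453055634626426
```

Request:
play_rows(increments=[{"offset": [5, -0.5, 0], "twist": 0, "grip": 0.05}, {"offset": [10, -0.7, 0], "twist": 0, "grip": 0.05}, {"offset": [14, -0.7, 0], "twist": 0, "grip": 0.05}, {"offset": [17, -0.8, 0], "twist": 0, "grip": 0.05}, {"offset": [18, -0.8, 0], "twist": 0, "grip": 0.05}])

```text
time: 16.75
tool_pos: [0.5956, 0.1304, 0.2296]
tool_rot: [-0.0, 0.627, 0.779, -0.0]
contact_force: [-3.5, -3.2, -0.2]
gripper_width: 0.169
```

Run:
```python
from h import *
np.set_printoptions(legacy='1.25')
rep();p,r=tool();print("F tool",(r.T@manip.state()["contact_force"]).round(1),"tau",np.round(manip.state()["ft_torque"],2))
u=np.array([-.2262,.9741]);d=p[:2]-[.5834,.1872];print("along",d@u,"lat",d@[u[1],-u[0]])
for c in("scene","top"):
  K=manip.get_calibration(c);manip.grab_frame(c)
  for q in("pin_nose","pin"):
    for e in manip.tip_of(q,c)[:3]:
      X=to_world(K,e["xyz"]);print(c,q,round(e["p"],2),X.round(4),"along",((X[:2]-[.5834,.1872])@u).round(4))
```

```text
t 16.75 tcp [0.5956 0.1304 0.2296] yaw 1.787 F [-3.5 -3.2 -0.2] w 0.169 q [ 0.09  0.18  1.78 -0.    1.18 -0.12]
F tool [-2.4 -4.1  0.2] tau [-0.63  0.55  0.14]
along -0.05810086653541675 lat -0.0009272262956058776
scene pin_nose 0.9 [ 0.5597 -0.3241  0.0041] along -0.4927
scene pin 0.77 [ 0.6243 -0.3767  0.0078] along -0.5585
scene pin 0.66 [0.5895 0.1521 0.0712] along -0.0356
top pin_nose 0.57 [ 5.643e-01 -3.239e-01  3.000e-04] along -0.4935
top pin 0.87 [ 0.6222 -0.382   0.009 ] along -0.5633
```

Request:
play_rows(increments=[{"offset": [1.5, 0, 0], "twist": 0, "grip": 0.05}, {"offset": [3, 0, 0], "twist": 0, "grip": 0.05}, {"offset": [4, 0, 0], "twist": 0, "grip": 0.05}, {"offset": [4, 0, 0], "twist": 0, "grip": 0.05}])

```text
time: 17.38
tool_pos: [0.5949, 0.1335, 0.2295]
tool_rot: [0.0, 0.627, 0.779, -0.001]
contact_force: [-3.9, -3.0, -1.6]
gripper_width: 0.169
```

Request:
play_rows(increments=[{"offset": [1, 0, 0], "twist": 0, "grip": 0.05}, {"offset": [2, 0, 0], "twist": 0, "grip": 0.05}, {"offset": [2, 0, 0], "twist": 0, "grip": 0.05}])

```text
time: 17.63
tool_pos: [0.5945, 0.1354, 0.2295]
tool_rot: [0.0, 0.627, 0.779, -0.001]
contact_force: [-4.3, -2.8, -0.7]
gripper_width: 0.171
```

Run:
```python
from h import *
np.set_printoptions(legacy='1.25')
rep();p,r=tool();print("F tool",(r.T@manip.state()["contact_force"]).round(1))
u=np.array([-.2262,.9741]);d=p[:2]-[.5834,.1872];print("along",d@u,"lat",d@[u[1],-u[0]])
```

```text
t 17.63 tcp [0.5945 0.1354 0.2295] yaw 1.787 F [-4.3 -2.8 -0.7] w 0.171 q [ 0.1   0.18  1.78 -0.    1.18 -0.11]
F tool [-1.8 -4.8  0.7]
along -0.052959109873710566 lat -0.000901019461438724
```

Request:
play_rows(increments=[{"offset": [1, 0, 0], "twist": 0, "grip": 0.05}, {"offset": [2, 0, 0], "twist": 0, "grip": 0.05}, {"offset": [2, 0, 0], "twist": 0, "grip": 0.05}])

```text
time: 17.88
tool_pos: [0.5942, 0.1368, 0.2296]
tool_rot: [0.001, 0.627, 0.779, -0.001]
contact_force: [-3.5, -6.4, -0.1]
gripper_width: 0.171
```

Run:
```python
from h import *
np.set_printoptions(legacy='1.25')
rep();p,r=tool();print("F tool",(r.T@manip.state()["contact_force"]).round(1))
K=manip.get_calibration("wrist");im=manip.grab_frame("wrist");cv2.imwrite("pics/in1.png",im)
b=manip.grab_frame("scene")
for q in("pin","pin_nose"):
  for c in("wrist","scene"):
   for d in manip.tip_of(q,c)[:2]:
    X=to_world(manip.get_calibration(c),d["xyz"]);print(c,q,round(d["p"],2),X.round(4),"along",((X[:2]-[.5834,.1872])@[-.2262,.9741]).round(4))
c=b[170:270,350:450]
cv2.imwrite("pics/in1c.png",np.hstack([cv2.resize(im[0:400,160:480],(480,600)),cv2.copyMakeBorder(cv2.resize(c,(320,320),interpolation=cv2.INTER_CUBIC),0,280,0,0,cv2.BORDER_CONSTANT)]))
```

```text
t 17.88 tcp [0.5942 0.1368 0.2296] yaw 1.787 F [-3.5 -6.4 -0.1] w 0.171 q [ 0.1   0.18  1.78 -0.    1.18 -0.11]
F tool [-5.5 -4.8  0.1]
wrist pin 0.72 [0.5886 0.155  0.069 ] along -0.0326
scene pin 0.84 [ 0.6227 -0.3764  0.0108] along -0.5579
scene pin 0.53 [0.5908 0.1605 0.066 ] along -0.0277
wrist pin_nose 0.85 [0.5712 0.236  0.0636] along 0.0503
scene pin_nose 0.73 [ 0.5591 -0.326   0.005 ] along -0.4944
```

Request:
play_rows(increments=[{"offset": [0, 0, 0], "twist": 0, "grip": 0.25}, {"offset": [0, 0, 0], "twist": 0, "grip": 0.45}, {"offset": [0, 0, 0], "twist": 0, "grip": 0.5}, {"offset": [0, 0, 0], "twist": 0, "grip": 0.5}, {"offset": [0, 0, 0], "twist": 0, "grip": 0.5}])

```text
time: 18.6
tool_pos: [0.5945, 0.138, 0.2302]
tool_rot: [0.0, 0.627, 0.779, 0.001]
contact_force: [-0.5, -0.3, 0.4]
gripper_width: 0.5
```

Request:
play_rows(increments=[{"offset": [0, 0, -15], "twist": 0, "grip": 0.5}, {"offset": [0, 0, -40], "twist": 0, "grip": 0.5}, {"offset": [-20, 0, -75], "twist": 0, "grip": 0.5}, {"offset": [-55, 0, -110], "twist": 0, "grip": 0.5}, {"offset": [-80, 0, -130], "twist": 0, "grip": 0.5}])

```text
time: 19.02
tool_pos: [0.6115, 0.0597, 0.3624]
tool_rot: [0.001, 0.626, 0.78, 0.001]
contact_force: [0.4, 0.1, 0.7]
gripper_width: 0.498
```

Request:
play_rows(increments=[{"offset": [0, 0, 0], "twist": 0, "grip": 0.5}, {"offset": [0, 0, 0], "twist": 0, "grip": 0.5}])

```text
time: 19.18
tool_pos: [0.6121, 0.0585, 0.3624]
tool_rot: [0.002, 0.628, 0.778, 0.002]
contact_force: [-0.3, 0.8, -0.1]
gripper_width: 0.5
```

Run:
```python
from h import *
np.set_printoptions(legacy='1.25')
rep();ims={}
for c in("wrist","scene","top"):
  K=manip.get_calibration(c);ims[c]=manip.grab_frame(c)
  for q in("pin","pin_nose","knob","nut_slot"):
   for d in manip.tip_of(q,c)[:3]:
    X=to_world(K,d["xyz"])
    if abs(X[0]-.583)<.12 and abs(X[1]-.187)<.12:
      v=X[:2]-[.5834,.1872];print(c,q,round(d["p"],2),X.round(4),"along %.4f"%(v@[-.2262,.9741]),"lat %.4f"%(v@[.9741,.2262]))
K=manip.get_calibration("wrist");u,v=proj(K,[.5834,.1872,.068]).astype(int);print(u,v)
u=np.clip(u,130,510);v=np.clip(v,130,350)
s=ims["scene"][165:275,340:450]
w=ims["wrist"][v-130:v+130,u-130:u+130]
cv2.imwrite("pics/fin.png",np.hstack([cv2.resize(w,(400,400),interpolation=cv2.INTER_CUBIC),cv2.resize(s,(400,400),interpolation=cv2.INTER_CUBIC)]))
```

```text
t 19.18 tcp [0.6121 0.0585 0.3624] yaw 1.784 F [-0.3  0.8 -0.1] w 0.500 q [-0.03  0.06  1.68  0.    1.4  -0.24]
wrist pin 0.91 [0.5879 0.1542 0.0618] along -0.0332 lat -0.0031
wrist knob 0.98 [0.6447 0.2009 0.0745] along -0.0005 lat 0.0628
scene pin 0.7 [0.591  0.1547 0.0649] along -0.0333 lat 0.0000
scene knob 0.6 [0.6468 0.2047 0.0801] along 0.0028 lat 0.0657
scene nut_slot 0.79 [0.5767 0.187  0.0601] along 0.0013 lat -0.0066
top pin_nose 0.45 [0.5647 0.2325 0.0684] along 0.0484 lat -0.0080
top nut_slot 0.62 [0.5742 0.1857 0.0555] along 0.0006 lat -0.0093
319 52
```

View pics/fin.png

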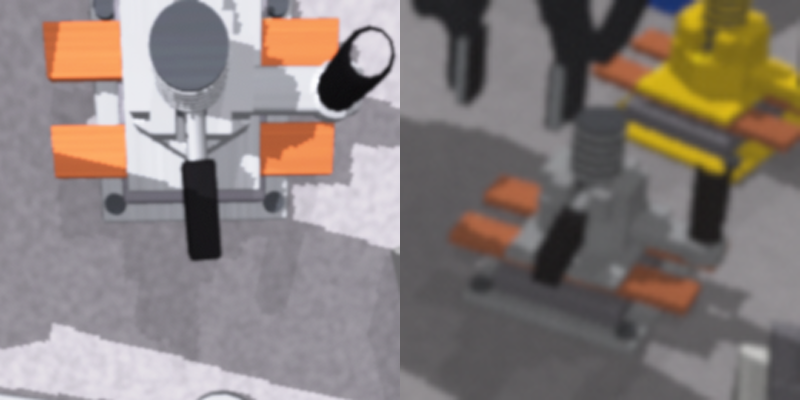

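Run:
```python
from plant import manip
print(manip.job_done(),manip.state()["time"])
```

```text
the job is handed in; nothing more can be done
the job is handed in; nothing more can be done
```

The nut is wound home and the locking pin is through the slot and hole. I let go of it and handed the job in at about 19 s of the 72 s allowed. The run gives no verdict.

- **Nut:** I held the crank knob and wound it about 1.93 turns clockwise, with forces up to about 14 N. The nut read 0.20–0.225 rad against the clamp's measured yaw of 0.228, so it is at most about 0.03 rad past home. That is well inside the slot's clearance.
- **Pin:** I took the black-handled pin from the rest by its handle. I pushed it in from the clamp's −y side until resistance rose to about 5 N, which I took as the handle meeting the nut.
- **Last checks:** After release, the pin's shoulder is about 33 mm from the stud's axis, close to the nut's corner at about 32 mm. The nose is about 48–50 mm out on the far side, 16–18 mm clear of the nut. The contact force is near zero and the arm is clear.
- **What disagreed:** The networks' readings differed from my pixel measurements by up to 5 mm, mostly along the pin. In the last picture the pin sits slightly askew within the hole's clearance.
- **Not checked:** I did not measure the other things on the bench again. The arm never came near them, and the yellow clamp and the red look-alike pin were left alone.

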